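# Sort left-hand and right-hand angle brackets into their trays

### The job

The angle brackets from the milling machine are mixed up on the bench: sort them by handedness, putting the two left-hand ones in the yellow tray and the two right-hand ones in the blue tray, one to a compartment, each set down (not dropped) flat on the tray floor on its foot with the plate upright. Seen from the side its foot sticks out to, a left-hand bracket has the foot at the left end of the upright plate and a right-hand one at the right end. Leave the two brackets with the foot in the middle where they stand.

Things in the scene. Friction and masses are not known exactly. Their poses are not given: they have to be found in the camera images.
- left_a_c (a point): LEFT-hand aluminium bracket: upright plate 80 x 12 x 60 high (mm), flat foot 28 wide, 10 thick, sticking out 45 from the bottom of one face, at the plate's left end seen from the foot's side. 0.19 kg. Point: centre of the upright plate, 30 up; x along the plate, foot to -y, z up. Foot spans x -40 to -12, y -51 to -6; footprint 80 x 57, its middle at y -22.5. Grip across the 12 mm plate from above.
- left_b_c (a point): LEFT-hand aluminium bracket: upright plate 80 x 12 x 60 high (mm), flat foot 28 wide, 10 thick, sticking out 45 from the bottom of one face, at the plate's left end seen from the foot's side. 0.19 kg. Point: centre of the upright plate, 30 up; x along the plate, foot to -y, z up. Foot spans x -40 to -12, y -51 to -6; footprint 80 x 57, its middle at y -22.5. Grip across the 12 mm plate from above.
- right_a_c (a point): RIGHT-hand aluminium bracket: upright plate 80 x 12 x 60 high (mm), flat foot 28 wide, 10 thick, sticking out 45 from the bottom of one face, at the plate's right end seen from the foot's side. 0.19 kg. Point: centre of the upright plate, 30 up; x along the plate, foot to -y, z up. Foot spans x 12 to 40, y -51 to -6; footprint 80 x 57, its middle at y -22.5. Grip across the 12 mm plate from above.
- right_b_c (a point): RIGHT-hand aluminium bracket: upright plate 80 x 12 x 60 high (mm), flat foot 28 wide, 10 thick, sticking out 45 from the bottom of one face, at the plate's right end seen from the foot's side. 0.19 kg. Point: centre of the upright plate, 30 up; x along the plate, foot to -y, z up. Foot spans x 12 to 40, y -51 to -6; footprint 80 x 57, its middle at y -22.5. Grip across the 12 mm plate from above.
- centre_a_c (a point): CENTRE-foot aluminium bracket: upright plate 80 x 12 x 60 high (mm), flat foot 28 wide, 10 thick, sticking out 45 from the bottom of one face, in the middle of the plate's length. 0.19 kg. Point: centre of the upright plate, 30 up; x along the plate, foot to -y, z up. Foot spans x -14 to 14, y -51 to -6; footprint 80 x 57, its middle at y -22.5. Not to be moved.
- centre_b_c (a point): CENTRE-foot aluminium bracket: upright plate 80 x 12 x 60 high (mm), flat foot 28 wide, 10 thick, sticking out 45 from the bottom of one face, in the middle of the plate's length. 0.19 kg. Point: centre of the upright plate, 30 up; x along the plate, foot to -y, z up. Foot spans x -14 to 14, y -51 to -6; footprint 80 x 57, its middle at y -22.5. Not to be moved.
- tray_yellow: Open yellow tray for the left-hand brackets, fixed; 115 (x) x 218 (y) x 18 high (mm), walls, floor and divider 4 thick, end tabs to y +-122. The divider makes two compartments 107 (x) x 103 (y) inside, centred at x 0, y +-53.5. Origin: centre of the underside, on the bench; z up. A bracket standing in it has its point 34 above the bench.
- tray_blue: Open blue tray for the right-hand brackets, fixed; 115 (x) x 218 (y) x 18 high (mm), walls, floor and divider 4 thick, end tabs to y +-122. The divider makes two compartments 107 (x) x 103 (y) inside, centred at x 0, y +-53.5. Origin: centre of the underside, on the bench; z up. A bracket standing in it has its point 34 above the bench.
Mind the look-alikes: they are no part of the job. What is shaped like the part that bears right_a_c but pink is not meant. Leave any pink look-alike of the part that bears right_b_c alone.

How it is judged:
By the outcome, as a careful person would: the job done as asked, in the order asked, and still so for the second after the job is handed in, with the robot touching nothing.
It also fails if it takes over 115 s, if anything falls off the work surface, if the arm or the gripper's body presses on something with over 40 N, if the wrist force passes 120 N, or if a joint passes its speed limit or range.

### The arm

A 7-joint arm with a two-finger parallel gripper is mounted at the origin on the work surface. World frame = base frame: x ahead of the robot, y to its left, z up, the work surface at z = 0. Lengths are in m, angles in degrees, forces in N, time in s.
With the tool pointing down it reaches from about 0.425 to 0.875 m from the base axis. Payload 4.7 kg.
Tool frame: the origin (TCP) lies on the centre line of the jaws, within the pads' length; the fingertips stand 11 mm ahead of it and the grasp point (between the pads) lies 8 mm behind it; z points along the fingers, y is the line along which they close (so a half turn about z gives the same grasp; the last joint's range is limited). The gripper opens to 87 mm and grips with 3 to 60 N. Pads are 19 mm wide; open, the fingers measure 117 mm over their backs; the gripper's body (75 mm by 190 mm) begins 51 mm behind the grasp point.
Start: joints at [75.98, 18.392, -4.016, 83.108, 1.295, 78.541, -3.26], TCP at [0.166, -0.628, 0.196] pointing down, gripper open.
Joint ranges: [-163.93, 163.93], [-17.29, 119.83], [-79.2, 71.16], [3.27, 140.29], [-89.18, 269.18], [5.43, 117.66], [-154.24, 154.24]. Speed limits (degrees/s): [147.25, 147.25, 180, 180, 180, 180, 180].

### API

Orientations are given as a 3x3 rotation matrix whose columns are the frame's x, y, z axes.
In Python, from rig import arm, capture, camera_info, hand_in gives the robot as it stands.
- The arm moves only by the tool move_arm, never from a script. Its arguments are lists of equal length, an entry for each row: "delta_pos": the shift along the tool's x, y, z in mm, a list of three; "twist": the turn about the tool's z in rad; "grip": the finger opening in mm, from 0 to 87. In form: {"delta_pos": [[dx, dy, dz], ...], "twist": [twist, ...], "grip": [grip, ...]}. A call has 1 to 20 rows; each row is the pose to reach, as a shift and turn from the pose commanded when the call began, along the tool's axes at that moment; what a row does not reach only later rows make up. A row lasts 1/10 s, in which the tool goes at most 50 mm and 8.59 degrees, less where a joint would pass 70% of its speed; a pose out of reach is approached as far as the arm can. A call with a gripper value outside its range is refused whole. The fingers move at their own pace and stop on an object; "squeeze" is the grip in N (left out, the last holds). Time passes only in rows, so rows that repeat a pose let the fingers close. It gives the time, the measured TCP pose, the force, the opening and the grip force at its end, in the units of the state.
- arm.sense(): the state, without advancing time (a new reading comes with each control period).
- capture(name): name is "side" or "top"; returns the picture (420x560x3 uint8, red, green, blue); there is no depth.
- camera_info(name): a dict with "fx", "fy", "cx", "cy" (pixels), "D" ([k1, k2, p1, p2, k3] as OpenCV has them; the pictures are not rectified), "xyz" and "rotation" of the camera in the world. Camera axes: x right, y up, looking along -z (the intrinsics and any distortion apply to the point x, -y, -z); pixel columns grow to the right and rows downward; lengths in m; the calibration is good to about 2 mm. A picture is of the moment at which its call begins. camera_info takes no time and is no camera call.
- hand_in(): hands the job in; it is judged then, once.
The state is a dict: "t": time; "qpos": joint angles; "joint_vel": joint speeds; "tau": joint torques, N m; "ee_pos": TCP position; "tool_rot": TCP orientation; "wrist_force": force on the tool from outside, world axes, zero at the start; "ft_torque": the same for the moment, N m; "width": finger opening in m; "grip_force": force on a finger pad.
Only numpy, scipy, OpenCV 4.12 (cv2) and the standard library are available. Lean on these libraries where they do the work, as an engineer would, in place of code of your own. Each camera call takes 0.05 s, during which the arm holds its last target. There are 200 camera calls.

## Working session

There is one attempt and no reset: what is moved stays moved. The work goes in short steps, Python scripts to look and compute and a tool call to move; the robot and the scene stay as the last step left them, time stands still between calls to the robot, and variables do not carry over. Pictures are saved under pics/ and viewed, at most 14 in all, crops included, and the job is handed in when it is done.

Besides the shell and the picture viewer there is one more tool, called after "Call:" as name([rows], argument=value, ...), one row to a line, values as JSON. move_arm: Moves the arm, as the interface text tells. Its arguments: {"type":"object","properties":{"delta_pos":{"type":"array"},"twist":{"type":"array"},"grip":{"type":"array"},"squeeze":{"type":"number"}},"required":["delta_pos","twist","grip"]}

```bash
mkdir -p pics; ls
python3 - <<'E'
from rig import arm,capture,camera_info
import cv2
for n in("top","side"):
    cv2.imwrite(f"pics/{n}0.png",cv2.resize(capture(n),(800,600),interpolation=cv2.INTER_CUBIC)[:,:,::-1]); print(n,camera_info(n))
s=arm.sense();print(s['t'],s['ee_pos'],s['tool_rot'],s['width'])
E
```

```text
pics
top {'fx': 463.3087175262064, 'fy': 463.3087175262064, 'cx': 280.32406823827995, 'cy': 206.83542822705564, 'D': array([-0.05680737,  0.        ,  0.        ,  0.        ,  0.        ]), 'xyz': array([0.33578367, 0.09910046, 1.07049511]), 'rotation': array([[ 0.01465379,  0.98829281, -0.1518637 ],
       [-0.99962964,  0.0179632 ,  0.02044298],
       [ 0.02293161,  0.15150789,  0.98819001]])}
side {'fx': 391.8576440046409, 'fy': 391.8576440046409, 'cx': 282.9637035224497, 'cy': 209.9702115917749, 'D': array([-0.08028195,  0.        ,  0.        ,  0.        ,  0.        ]), 'xyz': array([0.20832171, 0.74569061, 0.76169443]), 'rotation': array([[-0.92207723,  0.2641131 , -0.28287426],
       [-0.38666314, -0.65947309,  0.64466027],
       [-0.01628475,  0.70380361,  0.71020792]])}
0.1 [ 0.16615335 -0.62785174  0.19537218] [[ 9.66693607e-01  2.55935819e-01 -5.71931826e-04]
 [ 2.55936420e-01 -9.66692265e-01  1.61662807e-03]
 [-1.39129043e-04 -1.70916221e-03 -9.99998530e-01]] 0.08692698316375871
```

View pics/top0.png

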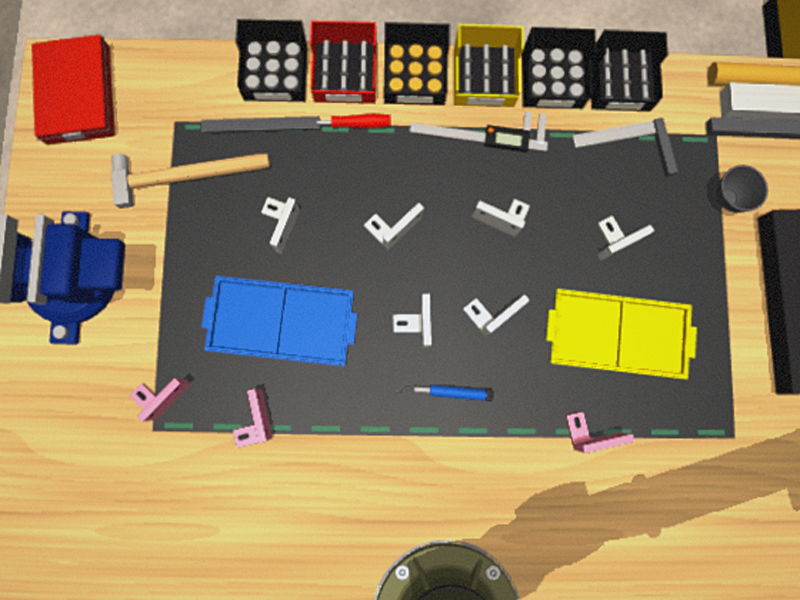

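View pics/side0.png

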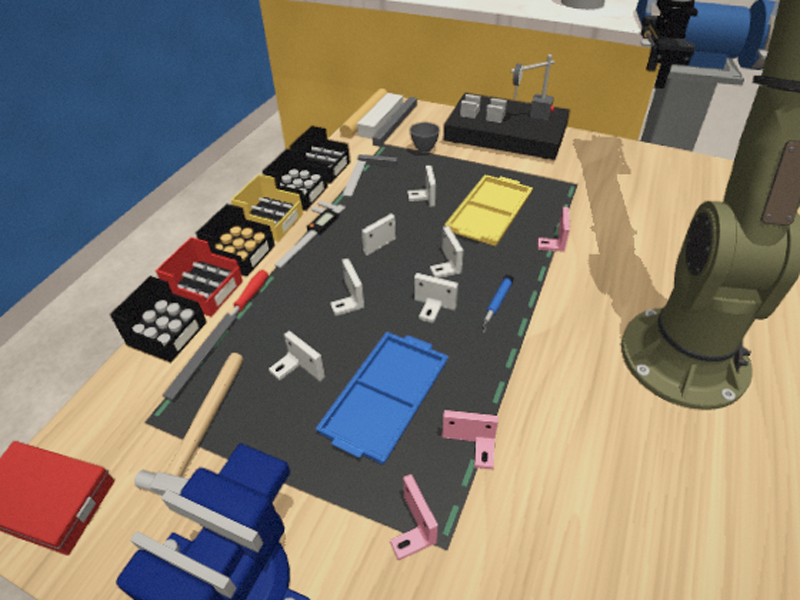

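Top view (800x600 px): white brackets at B1 (280,220), B2 (395,223), B3 (503,213), B4 (625,237), B5 (415,322), B6 (497,312). The pink ones at (160,397), (255,418) and (597,435) are look-alikes and stay put. B1 and B-hand, B2 and B6 right-hand, B5 centre and B4 probably centre. I'll confirm with an enlarged crop.

```bash
cat > h.py <<'E'
import numpy as np,cv2
from rig import arm,capture,camera_info
def ray(n,px,z):
    c=camera_info(n);K=np.array([[c['fx'],0,c['cx']],[0,c['fy'],c['cy']],[0,0,1]])
    p=cv2.undistortPoints(np.array(px,float).reshape(-1,1,2),K,c['D']).reshape(-1,2)
    d=np.c_[p[:,0],-p[:,1],-np.ones(len(p))]@c['rotation'].T
    return c['xyz']+d*((z-c['xyz'][2])/d[:,2])[:,None]
def proj(n,P):
    c=camera_info(n);K=np.array([[c['fx'],0,c['cx']],[0,c['fy'],c['cy']],[0,0,1]])
    F=np.diag([1,-1,-1.]);R=F@c['rotation'].T
    return cv2.projectPoints(np.array(P,float).reshape(-1,1,3),R,-R@c['xyz'],K,c['D'])[0].reshape(-1,2)
def mask(n,im):
    h=cv2.cvtColor(im,cv2.COLOR_RGB2HSV)
    return {'w':cv2.inRange(h,(0,0,165),(180,45,255)),'y':cv2.inRange(h,(25,150,80),(33,255,255)),'b':cv2.inRange(h,(100,120,80),(112,255,255))}[n]
E
python3 - <<'E'
from h import *
im=capture("top");np.save("top0.npy",im)
m=mask('w',im);n,l,s,c=cv2.connectedComponentsWithStats(m)
for i in range(1,n):
    if s[i,4]>60 and 100<c[i][0]<520 and 100<c[i][1]<270: print(i,s[i],c[i])
for k in'yb':
    M=mask(k,im);M[:195]=0;n2,l2,s2,_=cv2.connectedComponentsWithStats(M)
    cn=max(cv2.findContours(M,0,2)[0],key=cv2.contourArea)
    print(k,cv2.minAreaRect(cn))
a=cv2.resize(im[125:255,160:320],None,fx=5,fy=4.6,interpolation=cv2.INTER_CUBIC)
tiles=[]
for x,y in((195,154),(276,156),(352,150),(438,166),(290,224),(347,219)):
    tiles.append(cv2.resize(im[y-27:y+27,x-27:x+27],(266,266),interpolation=cv2.INTER_CUBIC))
cv2.imwrite("pics/crop.png",np.vstack([np.hstack(tiles[:3]),np.hstack(tiles[3:])])[:,:,::-1])
E
```

```text
848 [183 138  23  34 323] [194.58204334 150.87925697]
849 [334 140  36  19 304] [354.89473684 148.41776316]
851 [255 142  41  28 349] [273.6217765  157.09169054]
856 [419 151  39  26 355] [434.88169014 163.88169014]
857 [296 206   6  36 191] [298.30366492 223.93193717]
858 [341 207  29  26 192] [354.80208333 219.34375   ]
859 [325 209  19  21 193] [334.38860104 219.24352332]
860 [275 220  20  13 230] [284.98695652 225.88695652]
y ((434.82037353515625, 233.3209228515625), (105.3582763671875, 52.42011642456055), 6.8182148933410645)
b ((195.0548553466797, 224.006103515625), (107.44985961914062, 53.44886016845703), 6.340191841125488)
```

View pics/crop.png

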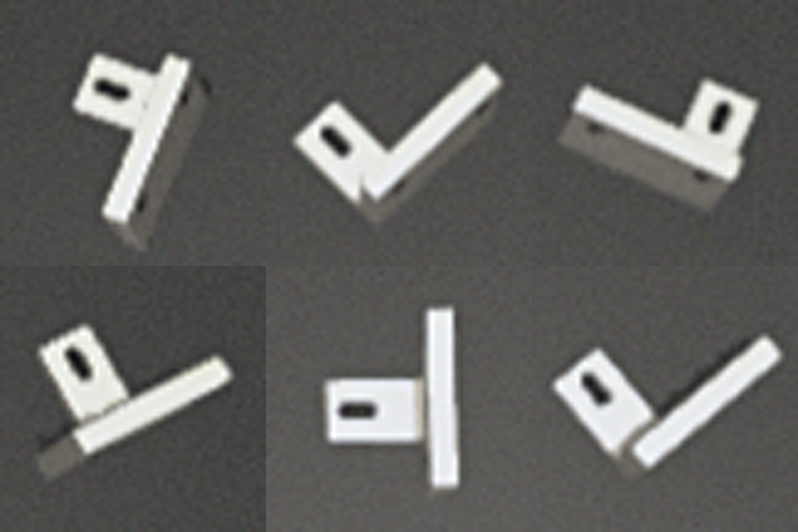

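The crop confirms it: B1 and B3 have the foot at the left end, B2 and B6 at the right end, and B5 is centre. B4 depends on parallax. I'll check every foot offset in world coordinates.

```bash
cat > poses.py <<'E'
from h import *
C=dict(B1=(195,154),B2=(276,156),B3=(352,150),B4=(438,166),B5=(290,224),B6=(347,219))
T=dict(B1=[(177,63),(117,215),(100,55),(75,105)],B2=[(490,72),(377,190),(335,103),(296,138)],B3=[(583,98),(735,170),(707,82),(756,102)],
B4=[(82,443),(225,367),(40,350),(88,325)],B5=[(440,308),(445,488),(327,381),(327,441)],B6=[(640,458),(772,345),(555,383),(598,350)])
s=266/54
for i,k in enumerate(T):
    t=np.array(T[k],float)-[266*(i%3),266*(i//3)]
    p=(t+.5)/s-.5+np.array(C[k])-27
    a=ray("top",p[:2],.06);f=ray("top",p[2:],.01)
    c=a.mean(0);d=(a[1]-a[0])[:2];L=np.hypot(*d);d/=L
    o=(f.mean(0)-c)[:2]
    x=d if d[0]*-o[1]+d[1]*o[0]>0 else -d   # want -y=foot: y=(-xy,xx)
    y=np.array([-x[1],x[0]])
    if o@y>0: x=-x;y=-y
    print(k,'c',c.round(4)[:2],'yaw',np.degrees(np.arctan2(x[1],x[0])).round(1),'len',L.round(4),'footx',(o@x).round(4),'footout',(o@y).round(4),'footw',np.hypot(*(f[1]-f[0])).round(4),'r',np.hypot(*c[:2]).round(3))
for n,q in dict(blue=[(217,277),(355,292),(344,366),(205,350)],yellow=[(556,289),(693,304),(689,378),(552,363)]).items():
    w=ray("top",(np.array(q)+.5)*.7-.5,.018)[:,:2];c=w.mean(0)
    ye=(w[0]-w[1]+w[3]-w[2]);yaw=np.degrees(np.arctan2(-ye[0],ye[1]))
    print(n,c.round(4),'yaw',yaw.round(1),[np.hypot(*(w[i]-w[i-1])).round(3) for i in range(4)],'comp',[(c+e*.0535*ye/np.hypot(*ye)).round(4) for e in(1,-1)])
E
python3 poses.py
```

```text
Traceback (most recent call last):
  File "poses.py", line 15, in <module>
    print(k,'c',c.round(4)[:2],'yaw',np.degrees(np.arctan2(x[1],x[0])).round(1),'len',L.round(4),'footx',(o@x).round(4),'footout',(o@y).round(4),'footw',np.hypot(*(f[1]-f[0])).round(4),'r',np.hypot(*c[:2]).round(3))
                                                                                                                                                         ~~~~~~~~^^^^^^^^^^^^^^
TypeError: return arrays must be of ArrayType
```

```bash
sed -i 's/(f\[1\]-f\[0\])/(f[1]-f[0])[:2]/; s/^    x=d if.*/    x=d/' poses.py
python3 poses.py
```

```text
B1 c [0.6059 0.2657] yaw 161.4 len 0.0757 footx -0.0275 footout -0.0495 footw 0.0273 r 0.662
B2 c [0.6087 0.0747] yaw 138.1 len 0.076 footx 0.0241 footout -0.0529 footw 0.0254 r 0.613
B3 c [ 0.6245 -0.0784] yaw 65.0 len 0.0771 footx -0.025 footout -0.0515 footw 0.0256 r 0.629
B4 c [ 0.5898 -0.2876] yaw 118.6 len 0.0786 footx -0.0005 footout -0.0511 footw 0.0275 r 0.656
B5 c [0.4552 0.0379] yaw -177.9 len 0.0808 footx -0.0005 footout -0.0509 footw 0.0282 r 0.457
B6 c [ 0.4668 -0.0872] yaw 130.9 len 0.0796 footx 0.025 footout -0.0507 footw 0.0259 r 0.475
blue [0.4532 0.2692] yaw -5.4 [np.float64(0.119), np.float64(0.224), np.float64(0.12), np.float64(0.222)] comp [array([0.4582, 0.3225]), array([0.4482, 0.216 ])]
yellow [ 0.4426 -0.2835] yaw -5.3 [np.float64(0.12), np.float64(0.229), np.float64(0.122), np.float64(0.225)] comp [array([ 0.4475, -0.2302]), array([ 0.4376, -0.3368])]
```

World-frame check: the foot offsets are −27 and −25 mm for B1 and B3 (left-hand), +24 and +25 mm for B2 and B6 (right-hand), and −0.5 mm for B4 and B5 (centre, so they stay). Lengths and foot widths agree with the sizes given. I'll start with B3.

```bash
cat > go.py <<'E'
import sys,numpy as np
from rig import arm
x,y,z,psi=map(float,sys.argv[1:5]);s=arm.sense();R=np.array(s['tool_rot'])
cur=np.degrees(np.arctan2(R[1,0],R[0,0]))
print('delta',(R.T@(np.array([x,y,z])-s['ee_pos'])*1000).round(1),'twist',np.radians(cur-psi).round(4),'psi',cur.round(2),'ee',s['ee_pos'].round(4),'t',s['t'],'w',round(s['width'],4),'g',round(s['grip_force'],1),'q7',s['qpos'][6],'F',np.round(s['wrist_force'],1))
E
python3 go.py .6245 -.0784 .19 65
```

```text
delta [ 583.7 -413.9    6.1] twist -0.8756 psi 14.83 ee [ 0.1662 -0.6279  0.1955] t 0.15 w 0.0869 g 0.0 q7 -3.2579164253966733 F [ 0.   0.3 -0.7]
```

Call:
move_arm([
  [584, -414, 6],
  [584, -414, 6],
  [584, -414, 6],
  [584, -414, 6],
  [584, -414, 6],
  [584, -414, 6],
  [584, -414, 6],
  [584, -414, 6],
  [584, -414, 6],
  [584, -414, 6],
  [584, -414, 6],
  [584, -414, 6],
  [584, -414, 6],
  [584, -414, 6],
  [584, -414, 6],
  [584, -414, 6],
  [584, -414, 6],
  [584, -414, 6],
  [584, -414, 6],
  [584, -414, 6],
], twist=[-0.875, -0.875, -0.875, -0.875, -0.875, -0.875, -0.875, -0.875, -0.875, -0.875, -0.875, -0.875, -0.875, -0.875, -0.875, -0.875, -0.875, -0.875, -0.875, -0.875], grip=[40, 40, 40, 40, 40, 40, 40, 40, 40, 40, 40, 40, 40, 40, 40, 40, 40, 40, 40, 40], squeeze=30)

```text
t: 2.15
ee_pos: [0.6244, -0.0804, 0.1905]
tool_rot: [[0.425, 0.905, 0.0], [0.905, -0.425, -0.001], [-0.001, 0.0, -1.0]]
wrist_force: [-0.0, -0.5, 0.4]
width: 0.0404
grip_force: 0.0
```

```bash
python3 go.py .6245 -.0784 .037 65
```

```text
delta [  1.9  -0.8 153.5] twist -0.003 psi 64.83 ee [ 0.6244 -0.0804  0.1905] t 2.15 w 0.0404 g 0.0 q7 -28.483766969564627 F [-0.  -0.5  0.4]
```

Call:
move_arm([
  [2, -1, 30],
  [2, -1, 60],
  [2, -1, 90],
  [2, -1, 110],
  [2, -1, 125],
  [2, -1, 140],
  [2, -1, 148],
  [2, -1, 153],
  [2, -1, 153],
  [2, -1, 153],
  [2, -1, 153],
  [2, -1, 153],
  [2, -1, 153],
  [2, -1, 153],
  [2, -1, 153],
  [2, -1, 153],
], twist=[0, 0, 0, 0, 0, 0, 0, 0, 0, 0, 0, 0, 0, 0, 0, 0], grip=[40, 40, 40, 40, 40, 40, 40, 40, 40, 0, 0, 0, 0, 0, 0, 0])

```text
t: 3.75
ee_pos: [0.6248, -0.0765, 0.0374]
tool_rot: [[0.423, 0.906, -0.0], [0.906, -0.423, -0.0], [-0.0, 0.0, -1.0]]
wrist_force: [0.1, -0.5, 0.3]
width: 0.0013
grip_force: 0.0
```

```bash
python3 go.py .4251 -.2281 .16 84.7
python3 - <<'E'
from h import *
im=capture("side");cv2.imwrite("pics/g1.png",cv2.resize(im[100:240,210:370],(800,600))[:,:,::-1])
E
```

```text
delta [-221.9 -116.8 -122.6] twist -0.3445 psi 64.96 ee [ 0.6248 -0.0765  0.0374] t 3.75 w 0.0013 g 0.0 q7 -32.10031226103298 F [ 0.1 -0.5  0.3]
```

View pics/g1.png

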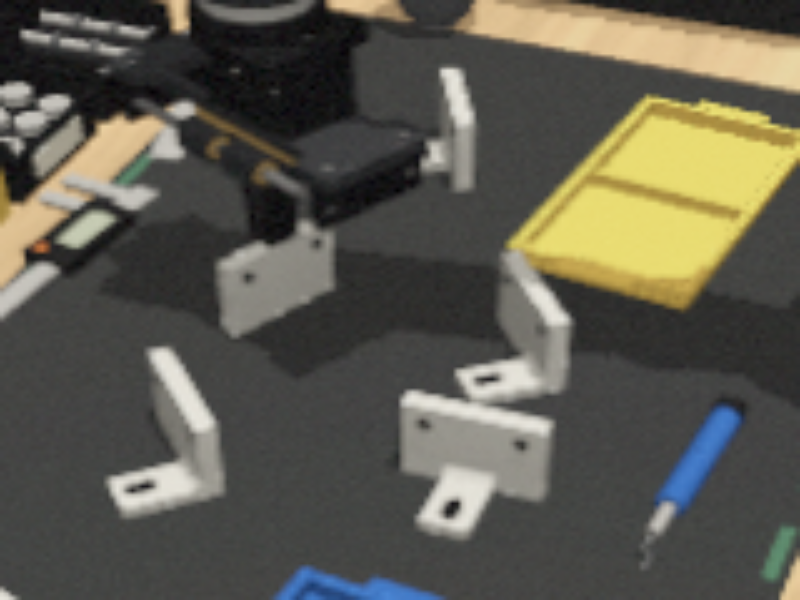

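The crop shows the gripper closed empty behind B3's plate (plate at about (275,285), fingers at (275,220)). I'll check B3 from the side view.

Run:
```python
from h import *
g=lambda P:np.array(P)/[5,4.2857]+[210,100]-.4
print(ray("side",g([(220,262),(333,232)]),.06).round(4), ray("side",g([(237,335),(333,290)]),.0).round(4))
# original frame, 800x600 side0: others
q=lambda P:(np.array(P)+.5)*.7-.5
print('B3 orig side',ray("side",q([(363,234),(396,217)]),.06).round(4),'bottom',ray("side",q([(367,253),(396,238)]),0).round(4))
c=np.array([.6245,-.0784]);x=np.array([.4226,.9063]);
print('expected', c+.04*x,c-.04*x)
im=capture("top");np.save("top1.npy",im);cv2.imwrite("pics/t1.png",cv2.resize(im[110:230,240:400],(800,600))[:,:,::-1])
print('tcp in top/side',proj("top",[[.6248,-.0765,.0374]]),proj("side",[[.6248,-.0765,.0374],[.6248,-.0765,.06]]))
```

```text
[[ 0.6441 -0.0445  0.06  ]
 [ 0.5965 -0.099   0.06  ]] [[ 0.6361 -0.0418  0.    ]
 [ 0.6024 -0.1084  0.    ]]
B3 orig side [[ 0.6373 -0.0327  0.06  ]
 [ 0.598  -0.1088  0.06  ]] bottom [[ 0.6384 -0.0449  0.    ]
 [ 0.6016 -0.113   0.    ]]
expected [ 0.641404 -0.042148] [ 0.607596 -0.114652]
tcp in top/side [[347.87383129 152.32288351]] [[264.67489203 162.00904311]
 [264.29937653 155.92511362]]
```

View pics/t1.png

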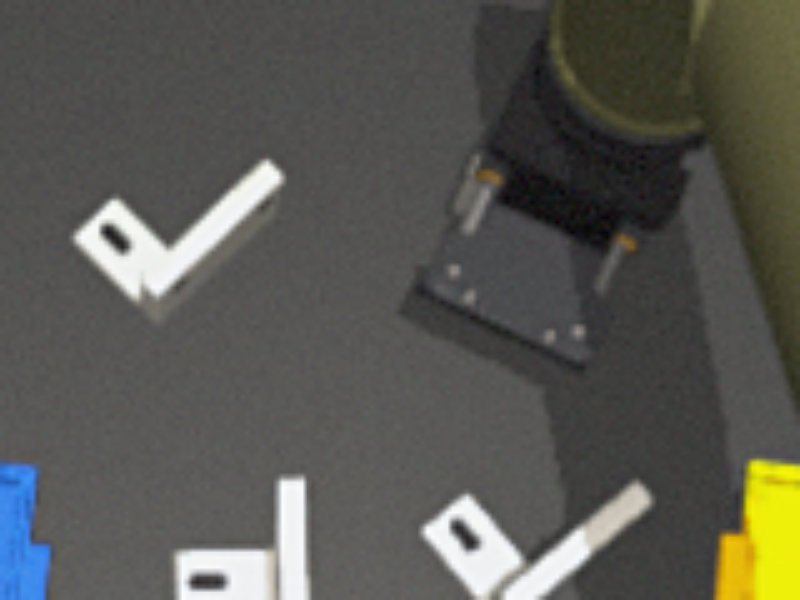

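Run:
```python
from h import *
p=np.array(arm.sense()['ee_pos']);R=np.array(arm.sense()['tool_rot'])
im=capture("side");np.save("side1.npy",im)
o=cv2.resize(im[120:190,225:315],(810//1-10,600),interpolation=cv2.INTER_CUBIC)
S=np.array([800/90,600/70])
def d(P,c):
    u=proj("side",(p+np.array([P])@R.T))[0]; u=(u+.5-[225,120])*S
    cv2.circle(o,tuple(int(v) for v in u),4,c,-1)
d([0,0,.011],(255,0,0));d([0,0,0],(255,128,0));d([0,0,-.023],(255,255,0))
for a in(-1,1):
    for b in(-1,1): d([a*.0375,b*.095,-.059],(0,255,0));d([a*.095,b*.0375,-.059],(255,0,255))
cv2.imwrite("pics/g2.png",o[:,:,::-1])
```

```text
(no output)
```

View pics/g2.png

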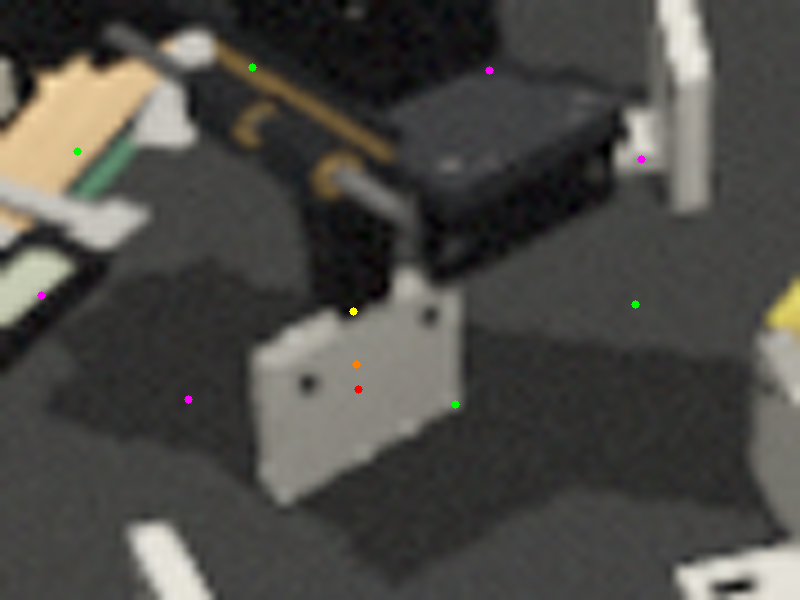

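Run:
```python
from h import *
def tri(t,s):
    a0=camera_info("top")['xyz'];a=ray("top",[t],0)[0]-a0;b0=camera_info("side")['xyz'];b=ray("side",[s],0)[0]-b0
    k=np.linalg.lstsq(np.c_[a,-b],b0-a0,rcond=None)[0];P=a0+k[0]*a;Q=b0+k[1]*b
    return ((P+Q)/2).round(4),np.linalg.norm(P-Q).round(4)
T=lambda x,y:(x/5+239.5,y/5+109.5)
S=lambda x,y:(x/8.889+224.5,y/8.571+119.5)
print(tri(T(418,278),S(440,188)),tri(T(585,352),S(622,110)))
print('B2? top vs side check: B6 plate far top end', tri(T(640,490),S(0,0)))
s=arm.sense();p=np.array(s['ee_pos']);R=np.array(s['tool_rot'])
print([ (p+R@[a*.0375,-.095,-.059]).round(4) for a in(-1,1)]); print(s['qpos'],s['ee_pos'])
```

```text
(array([ 0.5579, -0.0032,  0.1773]), np.float64(0.0009)) (array([ 0.5299, -0.0713,  0.1692]), np.float64(0.0032))
B2? top vs side check: B6 plate far top end (array([ 0.5631, -0.0129,  0.248 ]), np.float64(0.2347))
[array([ 0.5229, -0.0703,  0.0963]), array([ 0.5546, -0.0023,  0.0963])]
[ 31.23419923  26.62456623 -33.6788584   95.29756753  16.19832197
  63.01288687 -32.10233114] [ 0.6248202  -0.07650364  0.03729525]
```

Triangulating the gripper body gives the right x and y, but it stands about 40 mm higher than the reported TCP implies. The fingers therefore closed just above the plate top. I'll open, go down 20 mm (safe even if the reported height is right), and close again.

Call:
move_arm([
  [0, 0, 0],
  [0, 0, 0],
  [0, 0, 0],
  [0, 0, 0],
  [0, 0, 5],
  [0, 0, 10],
  [0, 0, 15],
  [0, 0, 20],
  [0, 0, 20],
  [0, 0, 20],
  [0, 0, 20],
  [0, 0, 20],
  [0, 0, 20],
  [0, 0, 20],
  [0, 0, 20],
], twist=[0, 0, 0, 0, 0, 0, 0, 0, 0, 0, 0, 0, 0, 0, 0], grip=[40, 40, 40, 40, 40, 40, 40, 40, 40, 0, 0, 0, 0, 0, 0], squeeze=10)

```text
t: 5.4
ee_pos: [0.625, -0.0765, 0.0175]
tool_rot: [[0.423, 0.906, 0.0], [0.906, -0.423, -0.0], [-0.0, 0.0, -1.0]]
wrist_force: [-0.8, 0.7, 0.8]
width: 0.0117
grip_force: 10.0
```

Run:
```python
from h import *
print(arm.sense()['grip_force'],arm.sense()['wrist_force'])
im=capture("side")
cv2.imwrite("pics/g3.png",cv2.resize(im[120:190,225:315],(800,600),interpolation=cv2.INTER_CUBIC)[:,:,::-1])
```

```text
9.98379573225975 [-0.794179    0.72364216  0.79616097]
```

View pics/g3.png

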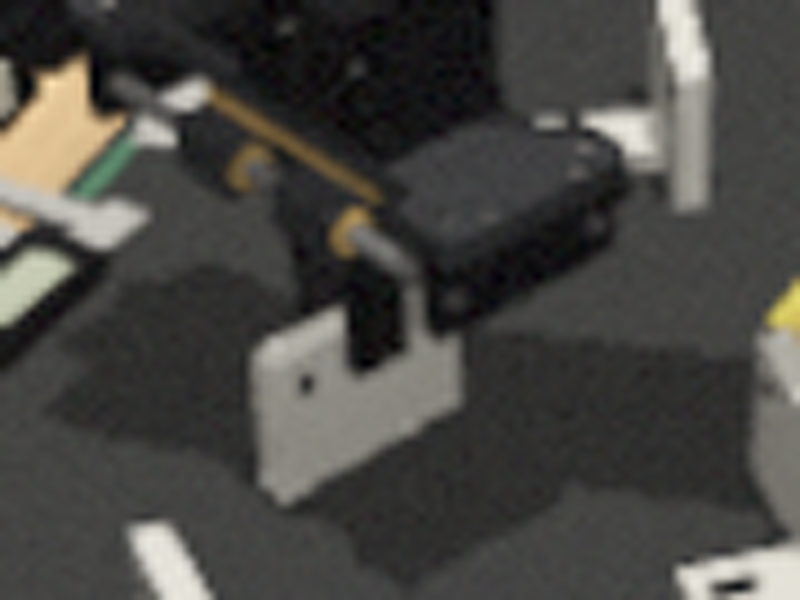

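The grip now holds the plate (11.7 mm), so the tool really sits about 36 mm above its reported height. I'll go 14 mm deeper for a centred grip, close at 30 N and lift.

Call:
move_arm([
  [0, 0, 0],
  [0, 0, 0],
  [0, 0, 0],
  [0, 0, 5],
  [0, 0, 10],
  [0, 0, 14],
  [0, 0, 14],
  [0, 0, 14],
  [0, 0, 14],
  [0, 0, 14],
  [0, 0, 14],
  [0, 0, 14],
  [0, 0, 9],
  [0, 0, 0],
  [0, 0, -20],
  [0, 0, -50],
  [0, 0, -80],
  [0, 0, -100],
  [0, 0, -110],
  [0, 0, -110],
], twist=[0, 0, 0, 0, 0, 0, 0, 0, 0, 0, 0, 0, 0, 0, 0, 0, 0, 0, 0, 0], grip=[30, 30, 30, 30, 30, 30, 30, 0, 0, 0, 0, 0, 0, 0, 0, 0, 0, 0, 0, 0], squeeze=30)

```text
t: 7.45
ee_pos: [0.6258, -0.0765, 0.1291]
tool_rot: [[0.423, 0.906, 0.003], [0.906, -0.423, -0.001], [0.001, 0.003, -1.0]]
wrist_force: [-0.0, 0.3, -1.7]
width: 0.012
grip_force: 30.0
```

```bash
python3 go.py .4251 -.2281 .127 84.7
```

```text
delta [-222.3 -117.7    1.7] twist -0.3445 psi 64.96 ee [ 0.6258 -0.0765  0.1291] t 7.45 w 0.012 g 30.0 q7 -29.86391336327145 F [-0.   0.3 -1.7]
```

Call:
move_arm([
  [-222, -118, 0],
  [-222, -118, 0],
  [-222, -118, 0],
  [-222, -118, 0],
  [-222, -118, 0],
  [-222, -118, 0],
  [-222, -118, 0],
  [-222, -118, 0],
  [-222, -118, 0],
  [-222, -118, 0],
  [-222, -118, 0],
], twist=[-0.344, -0.344, -0.344, -0.344, -0.344, -0.344, -0.344, -0.344, -0.344, -0.344, -0.344], grip=[0, 0, 0, 0, 0, 0, 0, 0, 0, 0, 0])

```text
t: 8.55
ee_pos: [0.4247, -0.2267, 0.1272]
tool_rot: [[0.091, 0.996, -0.0], [0.996, -0.091, 0.0], [0.0, -0.0, -1.0]]
wrist_force: [0.5, 0.5, -1.8]
width: 0.0119
grip_force: 30.0
```

```bash
python3 go.py .4251 -.2281 .0075 84.7;python3 - <<'E'
from h import *
im=capture("side");cv2.imwrite("pics/p1.png",cv2.resize(im[100:205,250:390],(800,600),interpolation=cv2.INTER_CUBIC)[:,:,::-1])
E
```

```text
delta [ -1.4   0.5 119.7] twist 0.0017 psi 84.8 ee [ 0.4247 -0.2267  0.1272] t 8.55 w 0.0119 g 30.0 q7 18.92565169152607 F [ 0.5  0.5 -1.8]
```

View pics/p1.png

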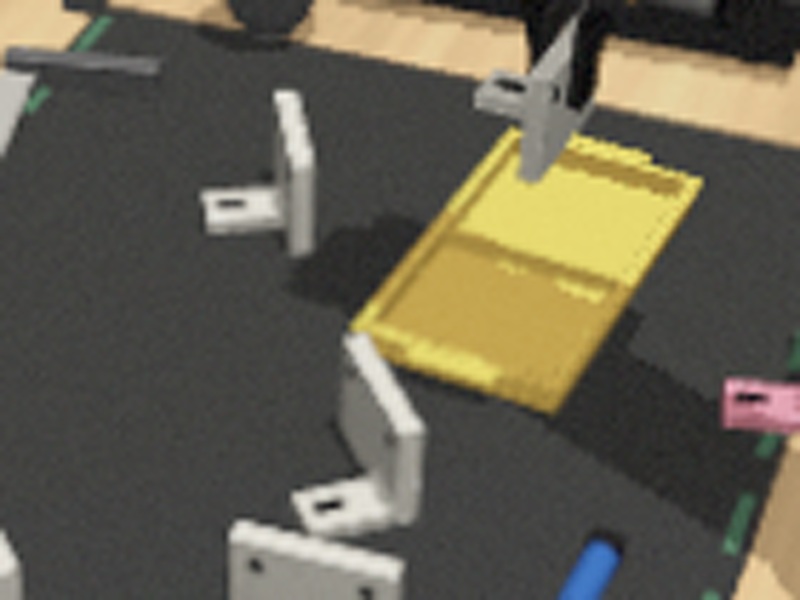

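B3 is held level above the near half of the yellow tray, at about (545,100) in the crop with its foot to the left. I'll lower it slowly.

Call:
move_arm([
  [-1, 0, 25],
  [-1, 0, 50],
  [-1, 0, 75],
  [-1, 0, 90],
  [-1, 0, 100],
  [-1, 0, 106],
  [-1, 0, 110],
  [-1, 0, 113],
  [-1, 0, 115],
  [-1, 0, 116],
  [-1, 0, 117],
  [-1, 0, 118],
  [-1, 0, 118],
], twist=[0, 0, 0, 0, 0, 0, 0, 0, 0, 0, 0, 0, 0], grip=[0, 0, 0, 0, 0, 0, 0, 0, 0, 0, 0, 0, 0])

```text
t: 9.9
ee_pos: [0.4239, -0.2287, 0.0094]
tool_rot: [[0.093, 0.996, 0.0], [0.996, -0.093, -0.0], [-0.0, 0.0, -1.0]]
wrist_force: [0.5, 0.1, -2.0]
width: 0.0119
grip_force: 30.0
```

Call:
move_arm([
  [0, 0, 1],
  [0, 0, 1],
  [0, 0, 1],
], twist=[0, 0, 0], grip=[0, 0, 0])

```text
t: 10.2
ee_pos: [0.4239, -0.2287, 0.0084]
tool_rot: [[0.093, 0.996, -0.0], [0.996, -0.093, -0.0], [-0.0, -0.0, -1.0]]
wrist_force: [0.3, -0.2, -2.0]
width: 0.0121
grip_force: 30.0
```

Nothing touches yet, so I'll go down in half-millimetre steps until it does.

Call:
move_arm([
  [0, 0, 0.5],
  [0, 0, 1],
  [0, 0, 1],
], twist=[0, 0, 0], grip=[0, 0, 0])

```text
t: 10.5
ee_pos: [0.4239, -0.2287, 0.0075]
tool_rot: [[0.093, 0.996, -0.0], [0.996, -0.093, -0.0], [-0.0, -0.0, -1.0]]
wrist_force: [-0.6, 0.5, 0.0]
width: 0.012
grip_force: 30.0
```

Call:
move_arm([
  [0, 0, 0.5],
  [0, 0, 1],
  [0, 0, 1],
], twist=[0, 0, 0], grip=[0, 0, 0])

```text
t: 10.8
ee_pos: [0.4239, -0.2287, 0.0075]
tool_rot: [[0.093, 0.996, -0.001], [0.996, -0.093, -0.001], [-0.001, -0.001, -1.0]]
wrist_force: [-4.4, 1.6, 8.9]
width: 0.0118
grip_force: 30.0
```

Contact came at z = 0.0075, as predicted. I'll release and rise.

Call:
move_arm([
  [0, 0, 0],
  [0, 0, 0],
  [0, 0, 0],
  [0, 0, 0],
  [0, 0, -10],
  [0, 0, -30],
  [0, 0, -70],
  [0, 0, -110],
  [0, 0, -130],
  [0, 0, -130],
], twist=[0, 0, 0, 0, 0, 0, 0, 0, 0, 0], grip=[30, 30, 30, 30, 30, 30, 30, 30, 30, 30])

```text
t: 11.8
ee_pos: [0.4264, -0.2299, 0.1405]
tool_rot: [[0.093, 0.996, 0.006], [0.996, -0.093, -0.005], [-0.004, 0.006, -1.0]]
wrist_force: [-0.1, 0.4, 0.2]
width: 0.0298
grip_force: 0.0
```

```bash
python3 go.py .6059 .2657 .137 161.4
```

```text
delta [510.2 132.7   2.2] twist -1.3391 psi 84.67 ee [ 0.4264 -0.2299  0.1405] t 11.8 w 0.0298 g 0.0 q7 19.313621374633794 F [-0.1  0.4  0.2]
```

Call:
move_arm([
  [510, 134, 0],
  [510, 134, 0],
  [510, 134, 0],
  [510, 134, 0],
  [510, 134, 0],
  [510, 134, 0],
  [510, 134, 0],
  [510, 134, 0],
  [510, 134, 0],
  [510, 134, 0],
  [510, 134, 0],
  [510, 134, 0],
  [510, 134, 0],
  [510, 134, 0],
  [510, 134, 0],
  [510, 134, 0],
  [510, 134, 0],
  [510, 134, 0],
], twist=[-1.339, -1.339, -1.339, -1.339, -1.339, -1.339, -1.339, -1.339, -1.339, -1.339, -1.339, -1.339, -1.339, -1.339, -1.339, -1.339, -1.339, -1.339], grip=[40, 40, 40, 40, 40, 40, 40, 40, 40, 40, 40, 40, 40, 40, 40, 40, 40, 40])

```text
t: 13.6
ee_pos: [0.6048, 0.2661, 0.1365]
tool_rot: [[-0.947, 0.32, 0.0], [0.32, 0.947, -0.0], [-0.001, -0.0, -1.0]]
wrist_force: [-0.2, -0.3, 0.2]
width: 0.04
grip_force: 0.0
```

```bash
python3 go.py .6059 .2657 .0035 161.4
python3 - <<'E'
from h import *
im=capture("side");a=cv2.resize(im[110:180,290:380],(400,300),interpolation=cv2.INTER_CUBIC);b=cv2.resize(im[160:300,150:300],(400,300),interpolation=cv2.INTER_CUBIC)
cv2.imwrite("pics/p2.png",np.hstack([a,b])[:,:,::-1])
E
```

```text
delta [ -1.1   0.  133. ] twist -0.0009 psi 161.35 ee [0.6048 0.2661 0.1365] t 13.6 w 0.04 g 0.0 q7 28.475466785962887 F [-0.2 -0.3  0.2]
```

View pics/p2.png

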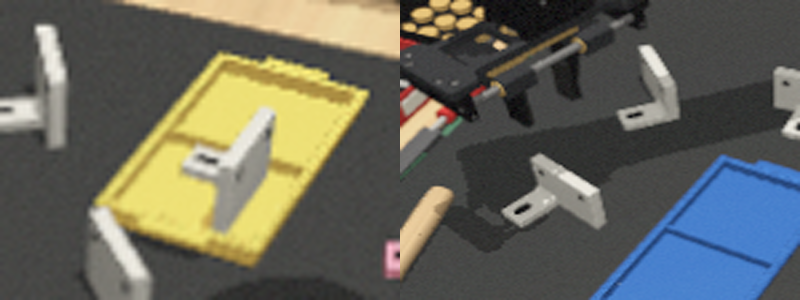

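B3 stands upright inside the compartment, and B1 is under the open gripper. I'll grip B1.

Call:
move_arm([
  [-1, 0, 30],
  [-1, 0, 60],
  [-1, 0, 85],
  [-1, 0, 105],
  [-1, 0, 118],
  [-1, 0, 127],
  [-1, 0, 133],
  [-1, 0, 133],
  [-1, 0, 133],
  [-1, 0, 133],
  [-1, 0, 133],
  [-1, 0, 133],
  [-1, 0, 133],
  [-1, 0, 128],
  [-1, 0, 110],
  [-1, 0, 80],
  [-1, 0, 45],
  [-1, 0, 20],
  [-1, 0, 6],
  [-1, 0, 6],
], twist=[0, 0, 0, 0, 0, 0, 0, 0, 0, 0, 0, 0, 0, 0, 0, 0, 0, 0, 0, 0], grip=[40, 40, 40, 40, 40, 40, 40, 40, 0, 0, 0, 0, 0, 0, 0, 0, 0, 0, 0, 0])

```text
t: 15.65
ee_pos: [0.6068, 0.2673, 0.1333]
tool_rot: [[-0.948, 0.319, 0.004], [0.319, 0.948, 0.002], [-0.003, 0.003, -1.0]]
wrist_force: [0.3, 0.3, -1.5]
width: 0.0117
grip_force: 30.0
```

```bash
python3 go.py .4152 -.3347 .13 84.7
```

```text
delta [ -10.5 -631.7    1.6] twist 1.3385 psi 161.39 ee [0.6068 0.2673 0.1333] t 15.65 w 0.0117 g 30.0 q7 28.378143215932383 F [ 0.3  0.3 -1.5]
```

Call:
move_arm([
  [-10, -632, 0],
  [-10, -632, 0],
  [-10, -632, 0],
  [-10, -632, 0],
  [-10, -632, 0],
  [-10, -632, 0],
  [-10, -632, 0],
  [-10, -632, 0],
  [-10, -632, 0],
  [-10, -632, 0],
  [-10, -632, 0],
  [-10, -632, 0],
  [-10, -632, 0],
  [-10, -632, 0],
  [-10, -632, 0],
  [-10, -632, 0],
  [-10, -632, 0],
  [-10, -632, 0],
  [-10, -632, 0],
  [-10, -632, 0],
], twist=[1.338, 1.338, 1.338, 1.338, 1.338, 1.338, 1.338, 1.338, 1.338, 1.338, 1.338, 1.338, 1.338, 1.338, 1.338, 1.338, 1.338, 1.338, 1.338, 1.338], grip=[0, 0, 0, 0, 0, 0, 0, 0, 0, 0, 0, 0, 0, 0, 0, 0, 0, 0, 0, 0])

```text
t: 17.65
ee_pos: [0.4136, -0.3355, 0.1305]
tool_rot: [[0.091, 0.996, 0.0], [0.996, -0.091, -0.0], [-0.0, 0.0, -1.0]]
wrist_force: [-0.0, 0.1, -0.6]
width: 0.012
grip_force: 30.0
```

```bash
python3 go.py .4152 -.3347 .0075 84.7
```

```text
delta [  1.    1.5 123. ] twist 0.0012 psi 84.77 ee [ 0.4136 -0.3355  0.1305] t 17.65 w 0.012 g 30.0 q7 27.542731387416627 F [-0.   0.1 -0.6]
```

Call:
move_arm([
  [1, 1, 25],
  [1, 1, 50],
  [1, 1, 75],
  [1, 1, 92],
  [1, 1, 103],
  [1, 1, 110],
  [1, 1, 115],
  [1, 1, 118],
  [1, 1, 120],
  [1, 1, 121],
  [1, 1, 122],
  [1, 1, 122.5],
  [1, 1, 123],
  [1, 1, 123],
], twist=[0, 0, 0, 0, 0, 0, 0, 0, 0, 0, 0, 0, 0, 0], grip=[0, 0, 0, 0, 0, 0, 0, 0, 0, 0, 0, 0, 0, 0])

```text
t: 19.05
ee_pos: [0.4146, -0.335, 0.0076]
tool_rot: [[0.092, 0.996, 0.0], [0.996, -0.092, -0.0], [-0.0, 0.0, -1.0]]
wrist_force: [0.3, 0.1, -0.7]
width: 0.0118
grip_force: 30.0
```

Call:
move_arm([
  [0, 0, 0.3],
  [0, 0, 0.3],
], twist=[0, 0], grip=[0, 0])

```text
t: 19.25
ee_pos: [0.4147, -0.335, 0.0075]
tool_rot: [[0.092, 0.996, 0.0], [0.996, -0.092, -0.0], [-0.0, 0.0, -1.0]]
wrist_force: [-1.0, 0.3, 3.8]
width: 0.0121
grip_force: 30.0
```

B1 has touched down. I'll release and move on to B2.

Call:
move_arm([
  [0, 0, 0],
  [0, 0, 0],
  [0, 0, 0],
  [0, 0, 0],
  [0, 0, -10],
  [0, 0, -30],
  [0, 0, -70],
  [0, 0, -110],
  [0, 0, -130],
  [0, 0, -130],
  [0, 0, -130],
], twist=[0, 0, 0, 0, 0, 0, 0, 0, 0, 0, 0], grip=[30, 30, 30, 30, 30, 30, 30, 30, 30, 30, 30])

```text
t: 20.35
ee_pos: [0.4146, -0.335, 0.1376]
tool_rot: [[0.092, 0.996, 0.001], [0.996, -0.092, -0.001], [-0.001, 0.001, -1.0]]
wrist_force: [-0.6, 0.5, 0.5]
width: 0.03
grip_force: 0.0
```

```bash
python3 go.py .6087 .0747 .137 138.1
```

```text
delta [4.258e+02 1.557e+02 3.000e-01] twist -0.9315 psi 84.73 ee [ 0.4146 -0.335   0.1376] t 20.35 w 0.03 g 0.0 q7 27.50648634826364 F [-0.6  0.5  0.5]
```

Call:
move_arm([
  [426, 156, 0],
  [426, 156, 0],
  [426, 156, 0],
  [426, 156, 0],
  [426, 156, 0],
  [426, 156, 0],
  [426, 156, 0],
  [426, 156, 0],
  [426, 156, 0],
  [426, 156, 0],
  [426, 156, 0],
  [426, 156, 0],
  [426, 156, 0],
  [426, 156, 0],
  [426, 156, 0],
  [426, 156, 0],
], twist=[-0.9315, -0.9315, -0.9315, -0.9315, -0.9315, -0.9315, -0.9315, -0.9315, -0.9315, -0.9315, -0.9315, -0.9315, -0.9315, -0.9315, -0.9315, -0.9315], grip=[40, 40, 40, 40, 40, 40, 40, 40, 40, 40, 40, 40, 40, 40, 40, 40])

```text
t: 21.95
ee_pos: [0.609, 0.0742, 0.1372]
tool_rot: [[-0.744, 0.669, 0.0], [0.669, 0.744, -0.0], [-0.0, -0.0, -1.0]]
wrist_force: [0.2, -0.3, 1.1]
width: 0.0397
grip_force: 0.0
```

```bash
python3 go.py .6087 .0747 .0035 138.1
```

```text
delta [  0.6   0.2 133.7] twist -0.0012 psi 138.03 ee [0.609  0.0742 0.1372] t 21.95 w 0.0397 g 0.0 q7 26.193474153121432 F [ 0.2 -0.3  1.1]
```

Call:
move_arm([
  [1, 0, 30],
  [1, 0, 60],
  [1, 0, 85],
  [1, 0, 105],
  [1, 0, 118],
  [1, 0, 127],
  [1, 0, 134],
  [1, 0, 134],
  [1, 0, 134],
  [1, 0, 134],
  [1, 0, 134],
  [1, 0, 134],
  [1, 0, 134],
  [1, 0, 128],
  [1, 0, 110],
  [1, 0, 80],
  [1, 0, 45],
  [1, 0, 20],
  [1, 0, 6],
  [1, 0, 6],
], twist=[0, 0, 0, 0, 0, 0, 0, 0, 0, 0, 0, 0, 0, 0, 0, 0, 0, 0, 0, 0], grip=[40, 40, 40, 40, 40, 40, 40, 40, 0, 0, 0, 0, 0, 0, 0, 0, 0, 0, 0, 0])

```text
t: 23.95
ee_pos: [0.6097, 0.0761, 0.1338]
tool_rot: [[-0.744, 0.668, 0.004], [0.668, 0.744, -0.0], [-0.003, 0.003, -1.0]]
wrist_force: [0.1, 0.5, -2.0]
width: 0.0116
grip_force: 30.0
```

```bash
python3 go.py .4358 .3246 .13 84.6
```

```text
delta [295.4  68.8   3. ] twist 0.9338 psi 138.1 ee [0.6097 0.0761 0.1338] t 23.95 w 0.0116 g 30.0 q7 25.955240313800658 F [ 0.1  0.5 -2. ]
```

Call:
move_arm([
  [295, 69, 0],
  [295, 69, 0],
  [295, 69, 0],
  [295, 69, 0],
  [295, 69, 0],
  [295, 69, 0],
  [295, 69, 0],
  [295, 69, 0],
  [295, 69, 0],
  [295, 69, 0],
  [295, 69, 0],
  [295, 69, 0],
  [295, 69, 0],
  [295, 69, 0],
], twist=[0.934, 0.934, 0.934, 0.934, 0.934, 0.934, 0.934, 0.934, 0.934, 0.934, 0.934, 0.934, 0.934, 0.934], grip=[0, 0, 0, 0, 0, 0, 0, 0, 0, 0, 0, 0, 0, 0])

```text
t: 25.35
ee_pos: [0.435, 0.3237, 0.131]
tool_rot: [[0.095, 0.995, 0.0], [0.995, -0.095, -0.0], [-0.0, 0.0, -1.0]]
wrist_force: [0.6, 0.4, -1.5]
width: 0.0118
grip_force: 30.0
```

```bash
python3 go.py .4358 .3246 .0075 84.6
```

```text
delta [  0.9   0.7 123.5] twist -0.0007 psi 84.56 ee [0.435  0.3237 0.131 ] t 25.35 w 0.0118 g 30.0 q7 -52.99986742474814 F [ 0.6  0.4 -1.5]
```

Call:
move_arm([
  [1, 1, 25],
  [1, 1, 50],
  [1, 1, 75],
  [1, 1, 92],
  [1, 1, 103],
  [1, 1, 110],
  [1, 1, 115],
  [1, 1, 118],
  [1, 1, 120],
  [1, 1, 121],
  [1, 1, 122],
  [1, 1, 122.5],
  [1, 1, 123],
  [1, 1, 123],
], twist=[0, 0, 0, 0, 0, 0, 0, 0, 0, 0, 0, 0, 0, 0], grip=[0, 0, 0, 0, 0, 0, 0, 0, 0, 0, 0, 0, 0, 0])

```text
t: 26.75
ee_pos: [0.4359, 0.3249, 0.0081]
tool_rot: [[0.094, 0.996, 0.0], [0.996, -0.094, -0.0], [-0.0, 0.0, -1.0]]
wrist_force: [0.9, 0.5, -1.0]
width: 0.0117
grip_force: 30.0
```

Call:
move_arm([
  [0, 0, 0.4],
  [0, 0, 0.8],
  [0, 0, 0.8],
], twist=[0, 0, 0], grip=[0, 0, 0])

```text
t: 27.05
ee_pos: [0.4359, 0.3249, 0.0074]
tool_rot: [[0.094, 0.996, 0.0], [0.996, -0.094, -0.0], [-0.0, 0.0, -1.0]]
wrist_force: [-0.9, 0.2, -0.2]
width: 0.0119
grip_force: 30.0
```

Call:
move_arm([
  [0, 0, 0.4],
  [0, 0, 0.4],
], twist=[0, 0], grip=[0, 0])

```text
t: 27.25
ee_pos: [0.4359, 0.3249, 0.0074]
tool_rot: [[0.094, 0.996, 0.0], [0.996, -0.094, -0.0], [-0.0, 0.0, -1.0]]
wrist_force: [-1.9, -1.5, 5.2]
width: 0.0119
grip_force: 30.0
```

Call:
move_arm([
  [0, 0, 0],
  [0, 0, 0],
  [0, 0, 0],
  [0, 0, 0],
  [0, 0, -10],
  [0, 0, -30],
  [0, 0, -70],
  [0, 0, -110],
  [0, 0, -130],
  [0, 0, -130],
  [0, 0, -130],
], twist=[0, 0, 0, 0, 0, 0, 0, 0, 0, 0, 0], grip=[30, 30, 30, 30, 30, 30, 30, 30, 30, 30, 30])

```text
t: 28.35
ee_pos: [0.436, 0.3249, 0.1371]
tool_rot: [[0.094, 0.996, 0.001], [0.996, -0.094, -0.0], [-0.0, 0.001, -1.0]]
wrist_force: [-0.2, 0.5, -0.6]
width: 0.0302
grip_force: 0.0
```

```bash
python3 go.py .4668 -.0872 .137 130.9
```

```text
delta [-4.073e+02  6.960e+01  2.000e-01] twist -0.8084 psi 84.58 ee [0.436  0.3249 0.1371] t 28.35 w 0.0302 g 0.0 q7 -52.97431442604489 F [-0.2  0.5 -0.6]
```

Call:
move_arm([
  [-407, 70, 0],
  [-407, 70, 0],
  [-407, 70, 0],
  [-407, 70, 0],
  [-407, 70, 0],
  [-407, 70, 0],
  [-407, 70, 0],
  [-407, 70, 0],
  [-407, 70, 0],
  [-407, 70, 0],
  [-407, 70, 0],
  [-407, 70, 0],
  [-407, 70, 0],
  [-407, 70, 0],
  [-407, 70, 0],
  [-407, 70, 0],
  [-407, 70, 0],
], twist=[-0.8084, -0.8084, -0.8084, -0.8084, -0.8084, -0.8084, -0.8084, -0.8084, -0.8084, -0.8084, -0.8084, -0.8084, -0.8084, -0.8084, -0.8084, -0.8084, -0.8084], grip=[40, 40, 40, 40, 40, 40, 40, 40, 40, 40, 40, 40, 40, 40, 40, 40, 40])

```text
t: 30.05
ee_pos: [0.4672, -0.0866, 0.1369]
tool_rot: [[-0.655, 0.755, 0.0], [0.755, 0.655, -0.0], [-0.0, -0.0, -1.0]]
wrist_force: [0.3, 0.5, 0.1]
width: 0.0399
grip_force: 0.0
```

```bash
python3 go.py .4668 -.0872 .0035 130.9
```

```text
delta [ -0.2  -0.7 133.4] twist 0.0007 psi 130.94 ee [ 0.4672 -0.0866  0.1369] t 30.05 w 0.0399 g 0.0 q7 48.19664459187506 F [0.3 0.5 0.1]
```

Call:
move_arm([
  [0, -1, 30],
  [0, -1, 60],
  [0, -1, 85],
  [0, -1, 105],
  [0, -1, 118],
  [0, -1, 127],
  [0, -1, 133],
  [0, -1, 133],
  [0, -1, 133],
  [0, -1, 133],
  [0, -1, 133],
  [0, -1, 133],
  [0, -1, 133],
  [0, -1, 128],
  [0, -1, 110],
  [0, -1, 80],
  [0, -1, 45],
  [0, -1, 20],
  [0, -1, 6],
  [0, -1, 6],
], twist=[0, 0, 0, 0, 0, 0, 0, 0, 0, 0, 0, 0, 0, 0, 0, 0, 0, 0, 0, 0], grip=[40, 40, 40, 40, 40, 40, 40, 40, 0, 0, 0, 0, 0, 0, 0, 0, 0, 0, 0, 0])

```text
t: 32.05
ee_pos: [0.4675, -0.0878, 0.1325]
tool_rot: [[-0.655, 0.756, 0.003], [0.756, 0.655, -0.001], [-0.003, 0.001, -1.0]]
wrist_force: [0.1, 0.6, -2.1]
width: 0.0121
grip_force: 30.0
```

```bash
python3 go.py .4258 .2181 .13 84.6
```

```text
delta [258.6 168.7   1.9] twist 0.808 psi 130.9 ee [ 0.4675 -0.0878  0.1325] t 32.05 w 0.0121 g 30.0 q7 48.16050804299782 F [ 0.1  0.6 -2.1]
```

Call:
move_arm([
  [259, 169, 0],
  [259, 169, 0],
  [259, 169, 0],
  [259, 169, 0],
  [259, 169, 0],
  [259, 169, 0],
  [259, 169, 0],
  [259, 169, 0],
  [259, 169, 0],
  [259, 169, 0],
  [259, 169, 0],
  [259, 169, 0],
  [259, 169, 0],
  [259, 169, 0],
  [259, 169, 0],
], twist=[0.808, 0.808, 0.808, 0.808, 0.808, 0.808, 0.808, 0.808, 0.808, 0.808, 0.808, 0.808, 0.808, 0.808, 0.808], grip=[0, 0, 0, 0, 0, 0, 0, 0, 0, 0, 0, 0, 0, 0, 0])

```text
t: 33.55
ee_pos: [0.4246, 0.2187, 0.1309]
tool_rot: [[0.094, 0.996, 0.0], [0.996, -0.094, -0.0], [-0.0, 0.0, -1.0]]
wrist_force: [-0.7, 0.9, -3.0]
width: 0.0121
grip_force: 30.0
```

```bash
python3 go.py .4258 .2181 .0078 84.6
```

```text
delta [ -0.5   1.2 123.1] twist -0.0002 psi 84.59 ee [0.4246 0.2187 0.1309] t 33.55 w 0.0121 g 30.0 q7 -37.10122679484006 F [-0.7  0.9 -3. ]
```

Call:
move_arm([
  [0, 1, 25],
  [0, 1, 50],
  [0, 1, 75],
  [0, 1, 92],
  [0, 1, 103],
  [0, 1, 110],
  [0, 1, 115],
  [0, 1, 118],
  [0, 1, 120],
  [0, 1, 121],
  [0, 1, 122],
  [0, 1, 122.5],
  [0, 1, 122.8],
  [0, 1, 122.8],
], twist=[0, 0, 0, 0, 0, 0, 0, 0, 0, 0, 0, 0, 0, 0], grip=[0, 0, 0, 0, 0, 0, 0, 0, 0, 0, 0, 0, 0, 0])

```text
t: 34.95
ee_pos: [0.4256, 0.2188, 0.0082]
tool_rot: [[0.094, 0.996, 0.0], [0.996, -0.094, -0.0], [-0.0, 0.0, -1.0]]
wrist_force: [1.3, -0.0, -0.9]
width: 0.0119
grip_force: 30.0
```

Call:
move_arm([
  [0, 0, 0.5],
  [0, 0, 0.5],
], twist=[0, 0], grip=[0, 0])

```text
t: 35.15
ee_pos: [0.4257, 0.2188, 0.0082]
tool_rot: [[0.094, 0.996, 0.0], [0.996, -0.094, -0.001], [-0.001, 0.0, -1.0]]
wrist_force: [-1.8, -2.0, 4.0]
width: 0.0116
grip_force: 30.0
```

It's touching the floor. I'll release, rise and back off so the cameras have a clear view.

Call:
move_arm([
  [0, 0, 0],
  [0, 0, 0],
  [0, 0, 0],
  [0, 0, 0],
  [0, 0, -10],
  [0, 0, -30],
  [0, 0, -70],
  [0, 0, -110],
  [0, 0, -150],
  [-60, 60, -170],
  [-120, 100, -170],
  [-180, 150, -170],
  [-220, 150, -170],
  [-220, 150, -170],
  [-220, 150, -170],
  [-220, 150, -170],
], twist=[0, 0, 0, 0, 0, 0, 0, 0, 0, 0, 0, 0, 0, 0, 0, 0], grip=[30, 30, 30, 30, 30, 30, 30, 30, 30, 30, 30, 30, 30, 30, 30, 30])

```text
t: 36.75
ee_pos: [0.5549, -0.0186, 0.1776]
tool_rot: [[0.101, 0.995, 0.0], [0.995, -0.101, -0.0], [-0.0, 0.0, -1.0]]
wrist_force: [-0.1, -0.5, 0.6]
width: 0.0297
grip_force: 0.0
```

Run:
```python
from h import *
a=capture("top")[130:310,130:510];b=capture("side")[80:335,200:420]
cv2.imwrite("pics/e1.png",cv2.resize(a,(800,380),interpolation=cv2.INTER_CUBIC)[:,:,::-1])
cv2.imwrite("pics/e2.png",cv2.resize(b,(518,600),interpolation=cv2.INTER_CUBIC)[:,:,::-1])
```

```text
(no output)
```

View pics/e1.png

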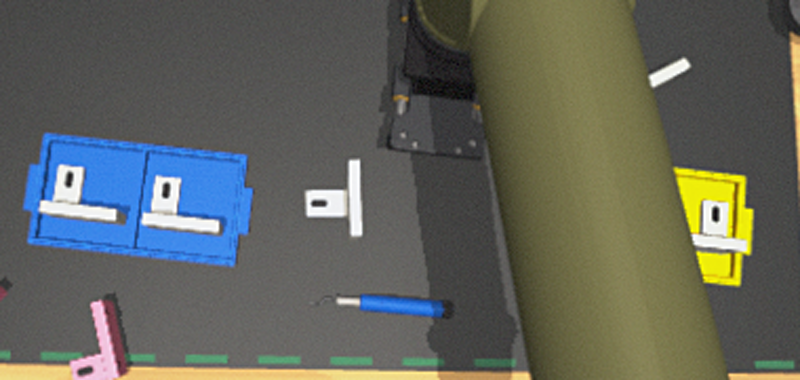

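View pics/e2.png

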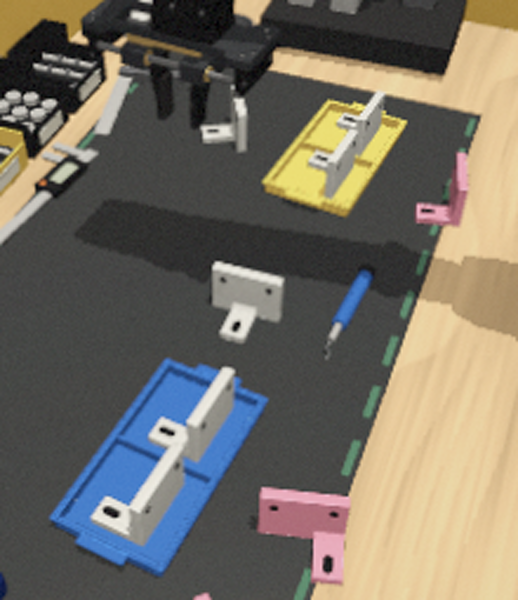

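The pictures show all four brackets upright, one per compartment: blue tray at (85,200) and (180,205) in the top view, both brackets in the yellow tray at (345,150) and (365,115) in the side view. The centre brackets and the pink ones haven't moved, and the arm touches nothing.

```bash
python3 -c "
from rig import hand_in;print(hand_in())"
```

```text
the job is handed in; nothing more can be done
None
```

The job is handed in: the two left-hand brackets stand in the yellow tray and the two right-hand ones in the blue tray, one to a compartment, and I left the two centre-foot brackets and the pink look-alikes alone.

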